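Roll the milling jar up the loading ramp of the jar mill

ROBOT

A 7-joint arm with a two-finger parallel gripper is mounted at the origin on the work surface. World frame = base frame: x ahead of the robot, y to its left, z up, the work surface at z = 0. Lengths are in m, angles in rad, forces in N, time in s.
With the tool pointing down it reaches from about 0.425 to 0.925 m from the base axis. Payload 6.8 kg.
Tool frame: the origin (TCP) lies at the very end of the fingers, on their centre line; the grasp point (between the pads) lies 19 mm behind it; z points along the fingers, y is the direction in which the jaws open and shut (so a half turn about z gives the same grasp; the last joint's range is limited). The gripper opens to 85 mm and grips with 20 to 120 N. Pads are 22 mm wide; open, the fingers measure 114 mm over their backs; the gripper's body (76 mm by 85 mm) begins 54 mm behind the grasp point. The pads swing forward as they close: fully open they stand 13 mm farther back than shut.
Start: joints at [-0.108, 0.477, 0.022, 1.555, -0.011, 1.109, -0.083], TCP at [0.675, 0, 0.231] pointing down, gripper open.
Joint ranges: [-2.96, 2.96], [-0.34, 2.1], [-1.41, 1.46], [0.24, 2.44], [-1.37, 4.51], [0.17, 1.92], [-2.96, 2.96]. Speed limits (rad/s): [2.39, 2.39, 3.14, 3.14, 3.14, 3.14, 3.14].

INTERFACE

Orientations are given as a rotation vector (axis times angle).
In Python, from bench import monitor, viewer, job gives the robot as it stands. The module is installed in compiled form; this text tells all that it offers.
- The arm moves only by the tool drive_tool, never from a script. Its argument "commands" is a list of rows, each an object with "linear": the shift along the tool's x, y, z in m, a list of three; "dr": the turn, a rotation vector about the tool's x, y, z in degrees, a list of three; "jaw": the closure, from 0 (fully open) to 1 (shut). A call has 1 to 8 rows; each row shifts and turns the pose as measured when the row begins, along the tool's axes as they then stand; what a row does not reach is not made up. A row lasts 1/8 s, in which the tool goes at most 62.5 mm and 10.7 degrees, less where a joint would pass 70% of its speed; a pose out of reach is approached as far as the arm can. A call is refused whole if a number of a shift passes 0.0625 or a number of a turn 10.7, either way. A call with a gripper value outside its range is refused whole. The fingers move at their own pace and stop on an object; "force" is the grip in N (left out, the last holds). Time passes only in rows, so rows that do not move let the fingers close. It gives the time, the measured TCP pose, the force and the opening at its end, in the units of the state.
- monitor.get_obs(): the state, without advancing time (a new reading comes with each control period).
- viewer.grab_frame(name): name is "scene" or "side" or "wrist"; returns the picture (384x512x3 uint8, red, green, blue); there is no depth.
- viewer.calibration(name): a dict with "K" (3x3 intrinsics, pixels), "R" (3x3) and "t" (3): a world point X has camera coordinates R X + t. Camera axes: x right, y down, z forward; pixel columns grow to the right and rows downward; lengths in m; the calibration is good to about 2 mm. The wrist camera is an equidistant fisheye: a pixel r from the principal point sees the ray r / f radians off the axis. A picture is of the moment at which its call begins: read the wrist's pose just before it. calibration takes no time and is no camera call; for the wrist camera it gives the pose at the moment of the call.
- job.hand_in(): hands the job in, once; it reports no verdict.
The state is a dict: "clock": time; "joints": joint angles; "qvel": joint speeds; "tau": joint torques, N m; "tcp_pos": TCP position; "orientation": TCP orientation; "contact_force": force on the tool from outside, world axes, zero at the start; "moment": the same for the moment, N m; "grip_width": finger opening in m.
Only numpy, scipy, OpenCV 4.12 (cv2) and the standard library are available. Lean on these libraries where they do the work, as an engineer would, in place of code of your own. Each camera call takes 0.05 s, during which the arm holds its last target.

TASK

Two porcelain milling jars lie side by side at the foot of the jar mill's loading ramp. With your fingers gently and slowly push the jar with the red lid up its lane, staying behind it all the way so that it never rolls back, until it has gone over the front roller and lies at rest between the two rollers in front of the retaining bar. Only push it, never grip or lift it, and leave the blue-lidded jar and everything else as they are.

Things in the scene. Friction and masses are not known exactly. Their poses are not given: they have to be found in the camera images.
- mill: Two-place bench jar mill with its loading ramp towards the robot, fixed. Origin at bench level, midway between the two rollers and along them; x level, up the ramp; y along the rollers; z up. Lanes are centred at y = +64 and -64 mm, 123 mm wide between flanges 14 mm above the running surface. A jar in place lies in the hollow between the rollers: axis at x = 0, 66 mm above the bench.
- landing (a point): Middle of the level landing at the ramp's foot, on its running surface 6 mm above the bench; 68 mm long along the mill's x, from a front lip (top 15 mm above the bench) on the robot's side to the foot of the slope. It lies at x = -202 mm in the mill's frame; axes as the mill's.
- ramp: The slope of the ramp, part of the mill. Origin on the running surface (black rubber runners) at the foot of the slope, midway between the lanes, at x = -168, z = 6 mm in the mill's frame; its x points up the slope (12 degrees, straight, 135 mm long, ending 12 mm short of the front roller's top, which carries on smoothly), y along the rollers, z square to the slope.
- front_roller_axis (a point): Middle of the front roller's axis, at x = -21, z = 23 mm in the mill's frame (rear roller: x = +21). Rollers have black rubber sleeves 28 mm in diameter and turn with a little drag. A jar crosses over the front roller's top with its axis at x = -21, z = 71 mm, then by itself drops 5 mm into the hollow and stays.
- bar_mid (a point): Middle of the steel retaining bar, the stop: 10 mm thick, along the mill's y, at x = 47, z = 66 mm in the mill's frame, 8 mm behind a jar that lies in place. Held by the bearing plates at y = -138 and +138 mm (45 mm high, 75 mm at the bar).
- drive_box_top (a point): Centre of the top of the mill's drive box, at x = 12, y = 200 mm in the mill's frame; the box is 150 mm (x) by 100 mm (y), 88 mm high.
- jar_red: White jar of smooth glazed porcelain with a red screw lid and a red band, lying on its side across a lane of the ramp's level landing, lid towards the mill's +y. 68 mm in diameter, 104 mm long with its lid (lid 62 mm in diameter, the last 18 mm at +y), about 0.5 to 0.9 kg. Origin on its axis at mid-length, 34 mm above what it rolls on; its y axis is the axis of the jar, x and z turn as it rolls. It stays put on the level but rolls back down the slope if let go.
- jar_blue: The same kind of jar with a blue lid and a blue band, lying on the landing of the other lane. Origin and axes as for the red one. To be left where it is.
- amber_bottle: Amber reagent bottle, 56 mm in diameter, 125 mm high, upright on the bench on the -y side of the ramp. Origin at the centre of its base. Not to be disturbed.
- beaker: Small glass beaker, 52 mm in diameter, 72 mm high, upright on the bench on the +y side of the ramp. Origin at the centre of its base. Not to be disturbed.
- bead_vial: Small white vial with a white cap, 26 mm in diameter, 45 mm high, standing on the drive box. Origin at the centre of its base. Not to be disturbed.
- conical_flask: Glass conical flask, 80 mm wide, 135 mm high, standing on the bench to the right. Origin at the centre of its base. Not to be disturbed.
- powder_jar: Wide amber jar with a black lid, 68 mm in diameter, 85 mm high, standing on the bench to the right. Origin at the centre of its base. Not to be disturbed.
- spatula: Thin steel laboratory spatula with a black grip, 190 mm long, 7 mm high, lying on the bench to the left. Origin under its middle. Not to be disturbed.
Mind the look-alikes: they are no part of the job. Leave any green look-alike of the jar_red alone.

How it is judged:
On the way, in this order (a step that is already met when the one before it is completed fails the run):
1. the red-lidded jar is on the slope of the ramp, half-way up (x of jar_red in the frame of ramp between 0.05 and 0.125 m and z of jar_red in the frame of ramp below 0.044 m), for 0.1 s.
2. it lies between the two rollers (x of jar_red in the frame of mill between -0.006 and 0.006 m and z of jar_red in the frame of mill between 0.061 and 0.071 m and angle between the y axis of jar_red and the y axis of mill, either way round below 0.12 rad), for 0.2 s.
At the end, for the whole second after the job is handed in: The red-lidded jar lies at rest in the hollow between the two rollers (axis within 6 mm of midway, at its seated height within 5 mm, in line with the rollers within 7 degrees), the blue-lidded jar is within 15 mm and every other loose thing within 20 mm of its starting place (all of step 2 and linear speed of jar_red below 0.02 m/s and angular speed of jar_red below 0.5 rad/s and distance of jar_blue from where it was at the start of the episode below 0.015 m and distance of each of amber_bottle, beaker, bead_vial, conical_flask, powder_jar, spatula from where it was at the start of the episode below 0.02 m); the robot touches nothing.
It fails at once if the red-lidded jar is lifted off the ramp or mill (more than about 15 mm) (z of jar_red in the frame of ramp above 0.056 m).
It fails at once if the red-lidded jar rolls free on the slope (untouched and faster than 0.2 m/s): it was let go or batted (x of jar_red in the frame of ramp between 0.02 and 0.125 m and contact force between each of the fingers, the arm and jar_red below 0.02 N and linear speed of jar_red above 0.2 m/s).
It fails at once if the red-lidded jar is hurried (faster than 0.45 m/s) (linear speed of jar_red above 0.45 m/s).
It fails at once if the red-lidded jar is squeezed or pressed hard (over 30 N) (contact force between the fingers and jar_red above 30 N).
It fails at once if the blue-lidded jar is moved more than 15 mm, or another thing more than 20 mm (distance of jar_blue from where it was at the start of the episode above 0.015 m or distance of any of amber_bottle, beaker, bead_vial, conical_flask, powder_jar, spatula from where it was at the start of the episode above 0.02 m).
It also fails if it takes over 40 s, if anything falls off the work surface, if the arm or the gripper's body presses on something with over 40 N, if the wrist force passes 120 N, or if a joint passes its speed limit or range.

## Working session

There is one attempt and no reset: what is moved stays moved. The work goes in short steps, Python scripts to look and compute and a tool call to move; the robot and the scene stay as the last step left them, time stands still between calls to the robot, and variables do not carry over. Pictures are saved under pics/ and viewed, and the job is handed in when it is done.

Besides the shell and the picture viewer there is one more tool, called after "Call:" as a command line: name --argument value ..., lists and objects as JSON in quotes. drive_tool: Moves the arm, as the interface text tells. Its arguments: {"type":"object","properties":{"commands":{"type":"array"},"force":{"type":"number"}},"required":["commands"]}

```bash
mkdir -p pics; ls; python3 - <<'E'
from bench import monitor, viewer, job
import cv2
print(monitor.get_obs())
for n in ("scene","side","wrist"):
    c=viewer.calibration(n); print(n,c)
    cv2.imwrite(f"pics/{n}0.png",cv2.cvtColor(viewer.grab_frame(n),cv2.COLOR_RGB2BGR))
E
```

```text
pics
{'clock': 0.0, 'joints': array([-0.10811385,  0.47778626,  0.02236465,  1.55649459, -0.01152812,
        1.10931307, -0.08310368]), 'qvel': array([ 0.00122063, -0.00056972,  0.0003293 ,  0.00103056,  0.00084094,
       -0.00017713,  0.00017112]), 'tau': array([-5.45967814e-04, -5.96443820e+01,  1.60769675e+00, -2.81194621e+01,
        1.24063640e-02,  9.39900521e-03,  2.20753498e-05]), 'tcp_pos': array([ 6.74380521e-01, -1.54725016e-05,  2.30317277e-01]), 'orientation': array([-2.22057325e+00, -2.22056579e+00,  2.21464875e-03]), 'contact_force': array([0.11924041, 0.24560753, 0.22674035]), 'moment': array([-0.04325075,  0.01214985, -0.02991171]), 'grip_width': 0.08504659357624082}
scene {'K': array([[469.33523731,   0.        , 254.35235482],
       [  0.        , 469.33523731, 194.07945439],
       [  0.        ,   0.        ,   1.        ]]), 'R': array([[-0.37311538,  0.92776691,  0.00578582],
       [ 0.79218904,  0.32182437, -0.51852252],
       [-0.48293005, -0.18888526, -0.8550444 ]]), 't': array([ 0.19992883, -0.36750692,  1.70101532])}
side {'K': array([[482.11817293,   0.        , 259.86564478],
       [  0.        , 482.11817293, 192.78997034],
       [  0.        ,   0.        ,   1.        ]]), 'R': array([[-0.97886711, -0.20412411, -0.0123502 ],
       [-0.14231448,  0.72334206, -0.67566475],
       [ 0.14685289, -0.65962839, -0.73710557]]), 't': array([0.49816326, 0.1405137 , 1.43929678])}
wrist {'K': array([[297.31863964,   0.        , 253.70320135],
       [  0.        , 297.31863964, 194.86397406],
       [  0.        ,   0.        ,   1.        ]]), 'R': array([[ 9.99997973e-01, -2.97484685e-04, -1.99147467e-03],
       [ 3.35734658e-04, -9.50547966e-01,  3.10577608e-01],
       [-1.98538428e-03, -3.10577647e-01, -9.50545940e-01]]), 't': array([-0.67385954, -0.04007866,  0.37990416])}
```

View pics/scene0.png

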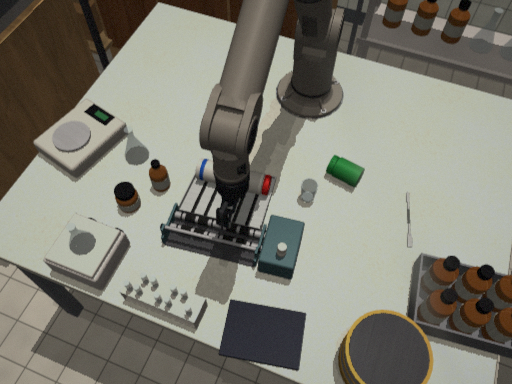

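View pics/side0.png

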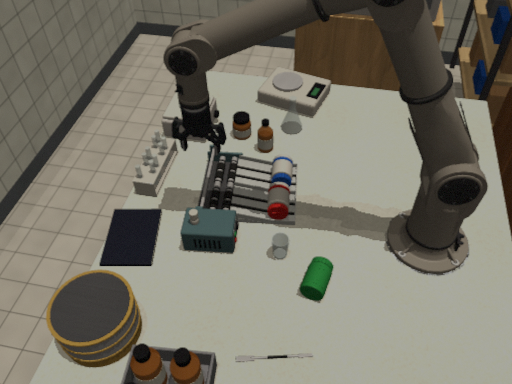

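View pics/wrist0.png

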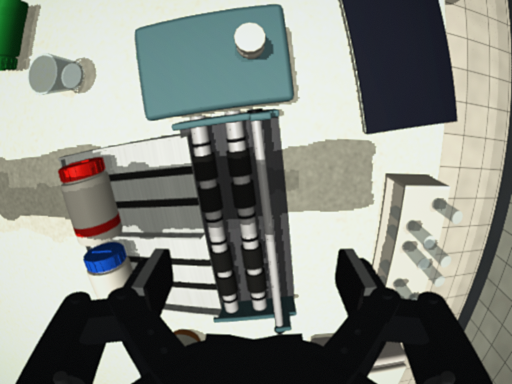

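```bash
python3 - <<'E'
import cv2
w=cv2.imread("pics/wrist0.png")
cv2.imwrite("pics/w_c.png",cv2.resize(w[100:345,40:310],None,fx=2.9,fy=2.4,interpolation=3)) if 0 else cv2.imwrite("pics/w_c.png",cv2.resize(w[100:300,50:310],None,fx=3,fy=3,interpolation=3))
s=cv2.imread("pics/side0.png")
cv2.imwrite("pics/s_c.png",cv2.resize(s[130:270,150:320],None,fx=4,fy=4,interpolation=3))
s=cv2.imread("pics/scene0.png")
cv2.imwrite("pics/c_c.png",cv2.resize(s[140:285,130:325],None,fx=4,fy=4,interpolation=3))
E
```

```text
(no output)
```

View pics/w_c.png

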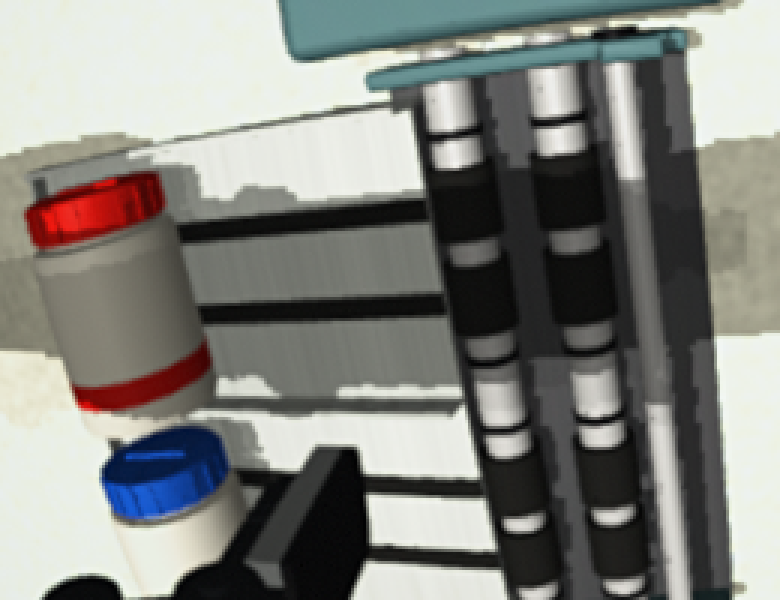

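View pics/s_c.png

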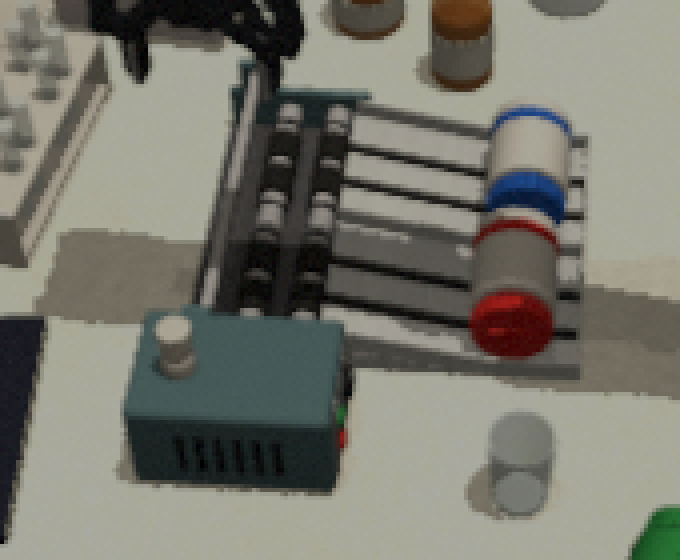

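View pics/c_c.png

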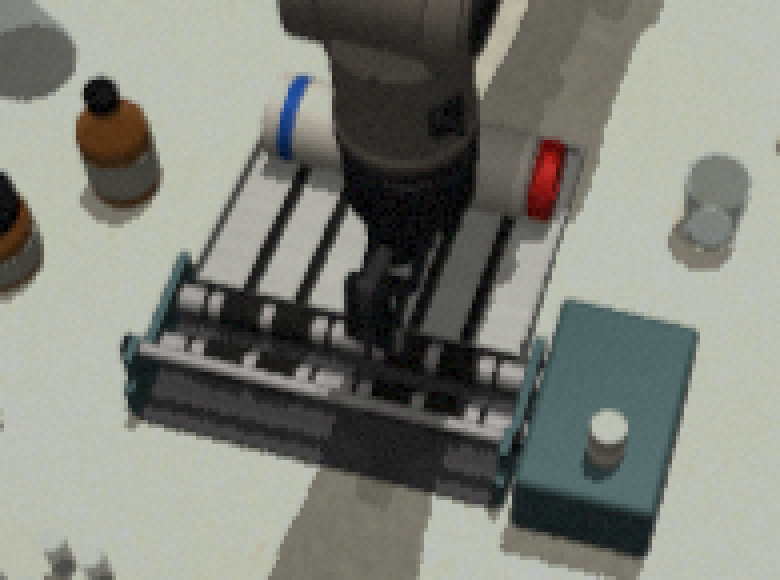

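```bash
cat > h.py <<'E'
import numpy as np
from bench import monitor, viewer, job
import cv2
def proj(c,X,fish=False):
    p=np.atleast_2d(X)@c["R"].T+c["t"]; K=c["K"]
    if fish:
        r=np.hypot(p[:,0],p[:,1]); th=np.arctan2(r,p[:,2]); s=th/r
        return np.c_[K[0,2]+K[0,0]*s*p[:,0],K[1,2]+K[1,1]*s*p[:,1]]
    return np.c_[K[0,2]+K[0,0]*p[:,0]/p[:,2],K[1,2]+K[1,1]*p[:,1]/p[:,2]]
def mill2w(q,P):
    P=np.atleast_2d(P); c,s=np.cos(q[2]),np.sin(q[2])
    return np.c_[q[0]+c*P[:,0]-s*P[:,1],q[1]+s*P[:,0]+c*P[:,1],P[:,2]+(q[3] if len(q)>3 else 0)]
E
cat > fit.py <<'E'
from h import *
from scipy.optimize import least_squares
side=lambda u,v:(150+u/4,130+v/4); sc=lambda u,v:(130+u/4,140+v/4); wr=lambda u,v:(50+u/3,100+v/3)
B={'a':(-.063,.15,.088),'b':(-.063,.25,.088),'c':(.087,.25,.088),'d':(.087,.15,.088),'bl':(.047,-.138,.066),'br':(.047,.138,.066)}
obs=[('side','a',side(343,322)),('side','b',side(335,413)),('side','c',side(125,412)),('side','d',side(148,310)),
('scene','a',sc(566,300)),('scene','b',sc(697,330)),('scene','c',sc(655,517)),('scene','d',sc(517,483)),('scene','bl',sc(130,347)),('scene','br',sc(510,437)),
('wrist','a',(146,119)),('wrist','b',(136,29)),('wrist','c',(281,5)),('wrist','d',(296,97)),('wrist','br',wr(620,45))]
C={n:viewer.calibration(n) for n in('side','scene','wrist')}
def res(q): return np.concatenate([proj(C[n],mill2w(q,B[k]),n=='wrist')[0]-p for n,k,p in obs])
r=least_squares(res,[.7,.1,.0,0.],loss='soft_l1')
print(r.x); 
for (n,k,p),e in zip(obs,res(r.x).reshape(-1,2)): print(n,k,e.round(1))
# rough jar: red lid end etc: overlay
q=r.x
for n in C:
    im=cv2.imread(f"pics/{n}0.png"); f=2
    im=cv2.resize(im,None,fx=f,fy=f,interpolation=3)
    def line(a,b,col=(0,255,0)):
        pts=proj(C[n],mill2w(q,np.linspace(a,b,20)),n=='wrist')*f
        cv2.polylines(im,[pts.round().astype(int)],False,col,1)
    for y in(-.064-.0615,-.064+.0615,.064-.0615,.064+.0615):
        line((-.236,y,.006),(-.168,y,.006)); line((-.168,y,.006),(-.036,y,.034))
    for x in(-.236,-.168): line((x,-.126,.006),(x,.126,.006))
    for x in(-.021,.021): line((x,-.138,.037),(x,.138,.037),(255,255,0))
    line((.047,-.138,.066),(.047,.138,.066),(0,0,255))
    b=[B[k] for k in'abcda']
    for u,v in zip(b,b[1:]): line(u,v,(0,255,255))
    for yc in (.064,-.064):
        for e in(-.052,.034,.052):
            R=.034 if e<.05 else .031
            t=np.linspace(0,2*np.pi,40); P=np.c_[-.202+R*np.cos(t),0*t+yc+e,.04+R*np.sin(t)]
            cv2.polylines(im,[(proj(C[n],mill2w(q,P),n=='wrist')*f).round().astype(int)],True,(255,0,255),1)
    o={'side':(300,250),'scene':(250,270),'wrist':(20,20)}[n]
    im=im[o[1]:o[1]+330,o[0]:o[0]+400] if n!='wrist' else im[0:600,0:680]
    cv2.imwrite(f"pics/o_{n}.png",cv2.resize(im,None,fx=2 if n!='wrist' else 1,fy=2 if n!='wrist' else 1)[:600,:800])
E
python3 fit.py
```

```text
[ 0.64674783 -0.07821894  0.1267227  -0.00737443]
side a [ 0.7 -0.5]
side b [-1.2  3.8]
side c [-1.4  1.1]
side d [-0.7 -0.1]
scene a [-0.6 -0.5]
scene b [ 0.9 -0.1]
scene c [0.3 1.1]
scene d [-1.3  0.7]
scene bl [1.6 1.4]
scene br [-0.3  1.5]
wrist a [0.6 2.7]
wrist b [-2.2 -0.5]
wrist c [ 0.8 -2.7]
wrist d [-1.1  2.6]
wrist br [-1.2  0.3]
```

```bash
sed -i 's/\[.7,.1,.0,0.\]/[.7,.1,.0]/' fit.py; python3 fit.py
```

```text
[ 0.64909909 -0.07787126  0.1374429 ]
side a [ 0.4 -2.3]
side b [-1.2  2.1]
side c [-1.7 -0.2]
side d [-1.4 -1.5]
scene a [-0.8 -1.5]
scene b [ 0.9 -1.4]
scene c [0.8 0. ]
scene d [-1. -0.]
scene bl [0.9 1.5]
scene br [-0.1  0.7]
wrist a [-1.1  3.7]
wrist b [-5.1 -1.4]
wrist c [ 1.  -5.9]
wrist d [0.6 1.5]
wrist br [-0.4 -0. ]
```

View pics/o_side.png

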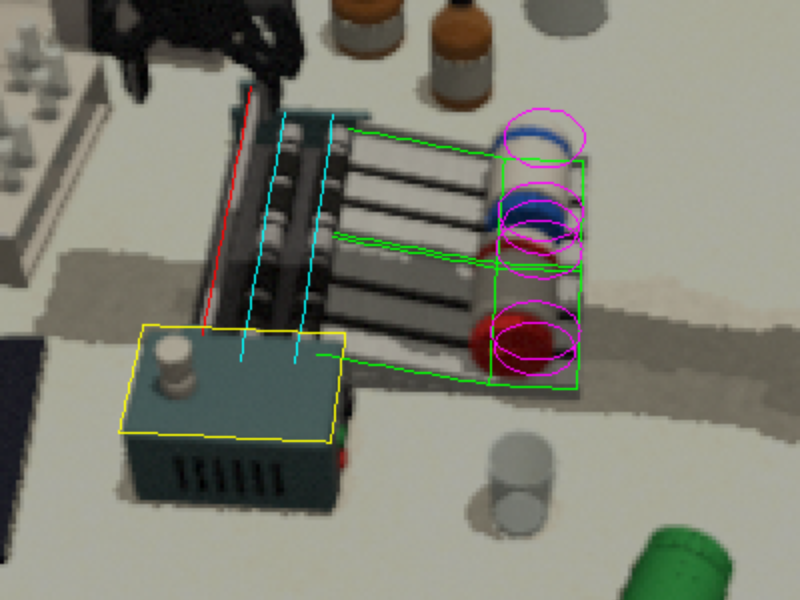

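View pics/o_scene.png

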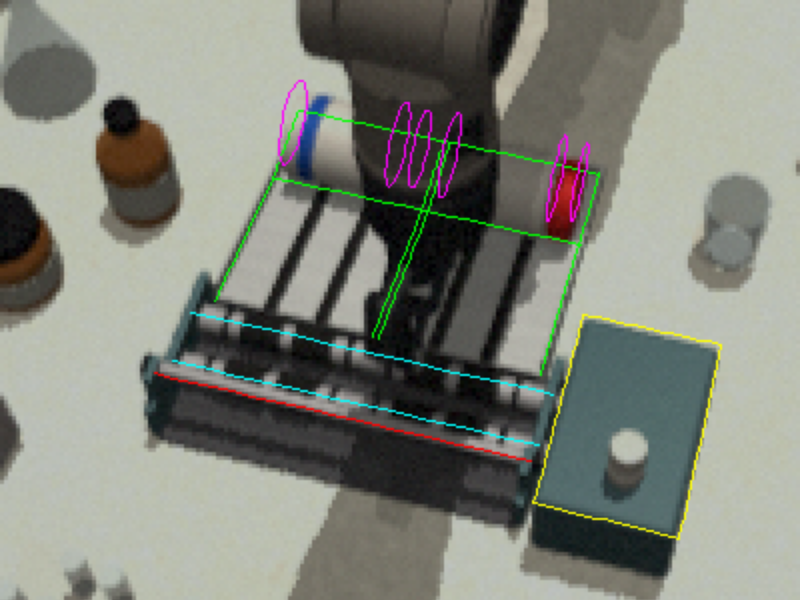

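View pics/o_wrist.png

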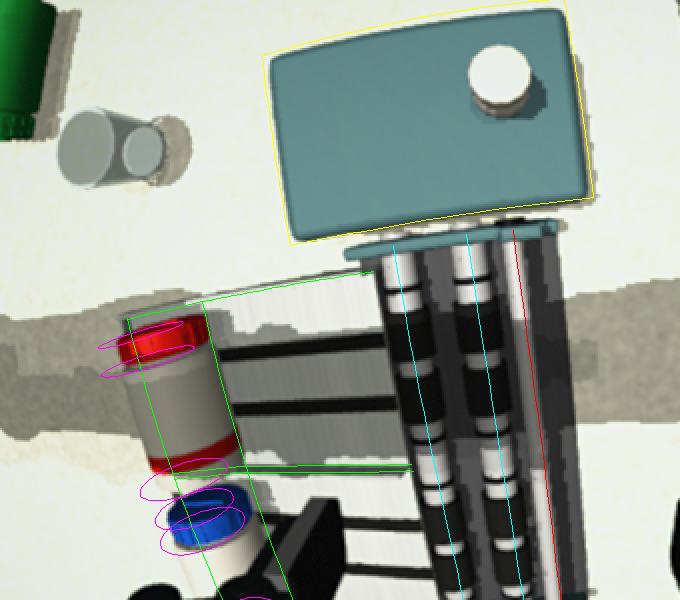

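```bash
cat > jar.py <<'E'
from h import *
import sys
from scipy.optimize import least_squares
C={n:viewer.calibration(n) for n in('side','scene','wrist')}
q0=[.649,-.0779,.137]
# the calibration of the wrist must be of the picture's pose
def mask(n,col):
    im=cv2.cvtColor(cv2.imread(f"pics/{n}0.png"),cv2.COLOR_BGR2HSV); h,s,v=cv2.split(im)
    m=((h<8)|(h>172))if col=='red' else ((h>105)&(h<125))
    m=(m&(s>150)&(v>70)).astype(np.uint8)
    k,l,st,ce=cv2.connectedComponentsWithStats(m); o=np.argsort(-st[1:,4])+1
    return [(st[i],ce[i],l==i) for i in o[:4]]
for n in C:
    for c in('red','blue'): print(n,c,[(s.tolist(),e.round(1).tolist()) for s,e,_ in mask(n,c)])
E
python3 jar.py
```

```text
side red [([268, 203, 20, 12, 140], [276.4, 207.8]), ([269, 185, 20, 6, 38], [278.3, 186.7]), ([235, 238, 1, 4, 4], [235.0, 239.5]), ([273, 218, 1, 1, 1], [273.0, 218.0])]
side blue [([272, 173, 19, 10, 78], [281.6, 176.4]), ([500, 7, 10, 13, 67], [504.7, 12.9]), ([480, 61, 6, 15, 38], [482.3, 68.6]), ([274, 157, 18, 5, 21], [282.6, 158.5])]
scene red [([262, 175, 9, 20, 117], [265.9, 184.0])]
scene blue [([199, 159, 8, 18, 48], [202.1, 167.1])]
wrist red [([59, 158, 46, 25, 721], [81.2, 169.6]), ([74, 218, 44, 19, 354], [96.3, 228.9])]
wrist blue [([84, 252, 38, 21, 434], [103.3, 263.4]), ([91, 248, 22, 6, 87], [101.5, 251.3]), ([121, 251, 4, 9, 17], [122.5, 255.4]), ([123, 248, 2, 5, 5], [123.6, 250.0])]
```

```bash
cat >> jar.py <<'E'
print('---')
def big(n,col,lidonly=True):
    im=cv2.cvtColor(cv2.imread(f"pics/{n}0.png"),cv2.COLOR_BGR2HSV); h,s,v=cv2.split(im)
    m=((h<10)|(h>170))if col=='red' else ((h>100)&(h<128))
    m=(m&(s>110)&(v>35)).astype(np.uint8)
    k,l,st,ce=cv2.connectedComponentsWithStats(m,connectivity=8)
    P0=proj(C[n],mill2w(q0,(-.19,.107 if col=='red' else -.021,.04)),n=='wrist')[0]
    best=min((i for i in range(1,k) if st[i,4]>25),key=lambda i:np.hypot(*(ce[i]-P0)))
    hull=cv2.convexHull(np.argwhere(l==best)[:,::-1].astype(np.float32))[:,0]
    return hull
t=np.linspace(0,2*np.pi,60)
def lid(p):
    x,y,z,a=p; ca,sa=np.cos(a),np.sin(a); out=[]
    for e in(.034,.052):
        lx=.031*np.cos(t); out.append(np.c_[x+ca*lx-sa*e,y+sa*lx+ca*e,z+.031*np.sin(t)])
    return np.vstack(out)
def sup(H,D): return (H@D.T).max(0)
D=np.c_[np.cos(t[:-1:3]),np.sin(t[:-1:3])]
for col,vs in(('red',('side','scene','wrist')),('blue',('side','wrist'))):
    Hs={n:big(n,col) for n in vs}
    for n in vs: print(n,Hs[n].min(0),Hs[n].max(0))
    def res(p): return np.concatenate([sup(proj(C[n],lid(p),n=='wrist')-.0,D)-sup(Hs[n],D)-.5 for n in vs])
    x0=mill2w(q0,(-.19,.064 if col=='red' else -.064,.04))[0]
    for fixz in(0,1):
        f=(lambda p:res([p[0],p[1],.04,p[2]])) if fixz else res
        r=least_squares(f,[x0[0],x0[1],q0[2]] if fixz else [*x0,q0[2]],loss='soft_l1')
        c,s=np.cos(q0[2]),np.sin(q0[2]); d=r.x[:2]-q0[:2]
        print(col,r.x.round(4),'rms',np.sqrt(np.mean(f(r.x)**2)).round(2),'mill xy',(c*d[0]+s*d[1]).round(4),(-s*d[0]+c*d[1]).round(4))
E
python3 jar.py | sed -n '/---/,$p'
```

```text
---
side [267. 202.] [288. 219.]
scene [262. 175.] [271. 194.]
wrist [ 58. 157.] [104. 182.]
red [ 0.4569 -0.0366  0.0397  0.1328] rms 0.53 mill xy -0.1847 0.0672
red [ 0.457  -0.0365  0.133 ] rms 0.53 mill xy -0.1846 0.0672
side [271. 173.] [290. 185.]
wrist [ 84. 242.] [125. 272.]
blue [ 0.4702 -0.1625  0.041   0.1657] rms 1.1 mill xy -0.1887 -0.0594
blue [ 0.4696 -0.1632  0.1625] rms 1.12 mill xy -0.1894 -0.06
```

Call:
drive_tool --commands '[{"linear": [0, 0, 0], "dr": [0, 0, 10.3], "jaw": 0.45}, {"linear": [0, 0, 0], "dr": [0, 0, 10.3], "jaw": 0.45}, {"linear": [0, 0, 0], "dr": [0, 0, 10.3], "jaw": 0.45}, {"linear": [0, 0, 0], "dr": [0, 0, 10.3], "jaw": 0.45}, {"linear": [0, 0, 0], "dr": [0, 0, 10.3], "jaw": 0.45}, {"linear": [0, 0, 0], "dr": [0, 0, 10.3], "jaw": 0.45}, {"linear": [0, 0, 0], "dr": [0, 0, 10.3], "jaw": 0.45}, {"linear": [0, 0, 0], "dr": [0, 0, 10.3], "jaw": 0.45}]'

```text
clock: 1.15
tcp_pos: [0.6723, 0.0, 0.2271]
orientation: [-3.138, -0.135, 0.012]
contact_force: [-0.4, -0.4, 0.7]
grip_width: 0.0467
```

```bash
cat > st.py <<'E'
from h import *
from scipy.spatial.transform import Rotation as Ro
q=[.648,-.078,.133]
o=monitor.get_obs(); R=Ro.from_rotvec(o['orientation']).as_matrix()
d=o['tcp_pos'][:2]-[.457,-.0365]; c,s=np.cos(.133),np.sin(.133)
print('t',round(o['clock'],2),'tcp',o['tcp_pos'].round(4),'rel jar0',(c*d[0]+s*d[1]).round(4),(-s*d[0]+c*d[1]).round(4))
m=np.array([[c,s,0],[-s,c,0],[0,0,1]])@R
print('tool in mill axes\n',m.round(3)); print('J',o['joints'].round(3),'F',o['contact_force'].round(2),'w',round(o['grip_width'],4))
E
python3 st.py
```

```text
t 1.15 tcp [0.6723 0.     0.2271] rel jar0 0.2183 0.0077
tool in mill axes
 [[ 0.999 -0.047 -0.008]
 [-0.047 -0.999  0.001]
 [-0.008 -0.001 -1.   ]]
J [-0.334  0.496  0.348  1.578 -0.183  1.108 -1.427] F [-0.41 -0.4   0.65] w 0.0467
```

Call:
drive_tool --commands '[{"linear": [-0.04, 0.003, 0], "dr": [0, 0, -2.7], "jaw": 0.45}, {"linear": [-0.045, 0.003, 0], "dr": [0, 0, 0], "jaw": 0.45}, {"linear": [-0.045, 0.002, 0], "dr": [0, 0, 0], "jaw": 0.45}, {"linear": [-0.045, 0, 0], "dr": [0, 0, 0], "jaw": 0.45}, {"linear": [-0.045, 0, 0], "dr": [0, 0, 0], "jaw": 0.45}, {"linear": [0, 0, 0], "dr": [0, 0, 0], "jaw": 0.45}]'

```text
clock: 1.9
tcp_pos: [0.4469, -0.0357, 0.226]
orientation: [-3.134, -0.21, 0.018]
contact_force: [1.0, -0.2, -0.0]
grip_width: 0.0472
```

```bash
python3 st.py
```

```text
t 1.9 tcp [ 0.4469 -0.0357  0.226 ] rel jar0 -0.0099 0.0022
tool in mill axes
 [[ 1.     0.001 -0.012]
 [ 0.001 -1.     0.001]
 [-0.012 -0.001 -1.   ]]
J [-0.392  0.106  0.36   2.09  -0.045  0.964 -1.444] F [ 0.98 -0.25 -0.04] w 0.0472
```

Call:
drive_tool --commands '[{"linear": [-0.024, 0.001, 0], "dr": [0, -4, 0], "jaw": 0.45}, {"linear": [-0.024, 0.001, 0], "dr": [0, -4, 0], "jaw": 0.45}, {"linear": [0, 0, 0], "dr": [0, 0, 0], "jaw": 0.45}]'

```text
clock: 2.28
tcp_pos: [0.4007, -0.0436, 0.2289]
orientation: [3.116, 0.211, -0.237]
contact_force: [-0.1, 0.4, -0.2]
grip_width: 0.047
```

```bash
python3 st.py; python3 - <<'E'
from h import *
for n in ("side","wrist"):
    cv2.imwrite(f"pics/{n}1.png",cv2.cvtColor(viewer.grab_frame(n),cv2.COLOR_RGB2BGR))
E
```

```text
t 2.27 tcp [ 0.4007 -0.0436  0.2289] rel jar0 -0.0568 0.0004
tool in mill axes
 [[ 0.989  0.002 -0.151]
 [ 0.002 -1.     0.001]
 [-0.151 -0.001 -0.989]]
J [-0.391  0.106  0.364  2.093 -0.025  1.101 -1.449] F [-0.09  0.4  -0.17] w 0.047
```

View pics/wrist1.png

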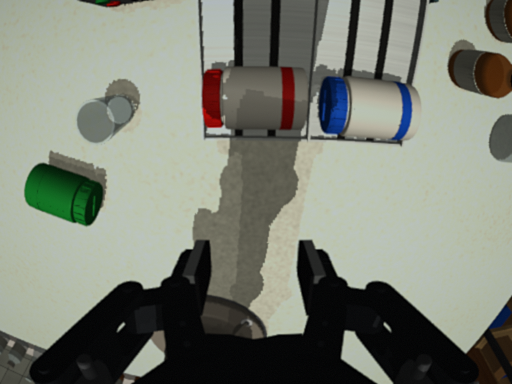

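View pics/side1.png

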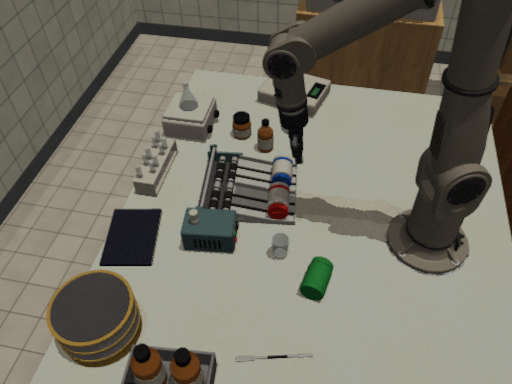

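Call:
drive_tool --commands '[{"linear": [0.006, 0, 0.04], "dr": [0, 0, 0], "jaw": 0.45}, {"linear": [0.006, 0, 0.04], "dr": [0, 0, 0], "jaw": 0.45}, {"linear": [0.006, 0, 0.04], "dr": [0, 0, 0], "jaw": 0.45}, {"linear": [0, 0, 0], "dr": [0, 0, 0], "jaw": 0.45}]'

```text
clock: 2.88
tcp_pos: [0.4074, -0.0423, 0.1054]
orientation: [3.117, 0.213, -0.217]
contact_force: [-0.7, 0.3, 0.2]
grip_width: 0.0471
```

```bash
python3 st.py; python3 - <<'E'
from h import *
for n in ("wrist",):
    cv2.imwrite(f"pics/{n}2.png",cv2.cvtColor(viewer.grab_frame(n),cv2.COLOR_RGB2BGR))
c=viewer.calibration('wrist')
im=cv2.imread("pics/wrist2.png")
q=[.457,-.0365,.133]; t=np.linspace(0,2*np.pi,40)
for e,R in((-.052,.034),(.034,.034),(.034,.031),(.052,.031)):
    P=np.c_[R*np.cos(t),0*t+e,.04+R*np.sin(t)]
    cv2.polylines(im,[proj(c,mill2w(q,P),True).round().astype(int)],True,(0,255,0),1)
cv2.imwrite("pics/wrist2o.png",cv2.resize(im,None,fx=1.5,fy=1.5))
E
```

```text
t 2.88 tcp [ 0.4074 -0.0423  0.1054] rel jar0 -0.05 0.0008
tool in mill axes
 [[ 0.99   0.004 -0.139]
 [ 0.004 -1.    -0.   ]
 [-0.139 -0.    -0.99 ]]
J [-0.348  0.314  0.342  2.202 -0.123  0.785 -1.355] F [-0.75  0.33  0.23] w 0.0471
```

View pics/wrist2o.png

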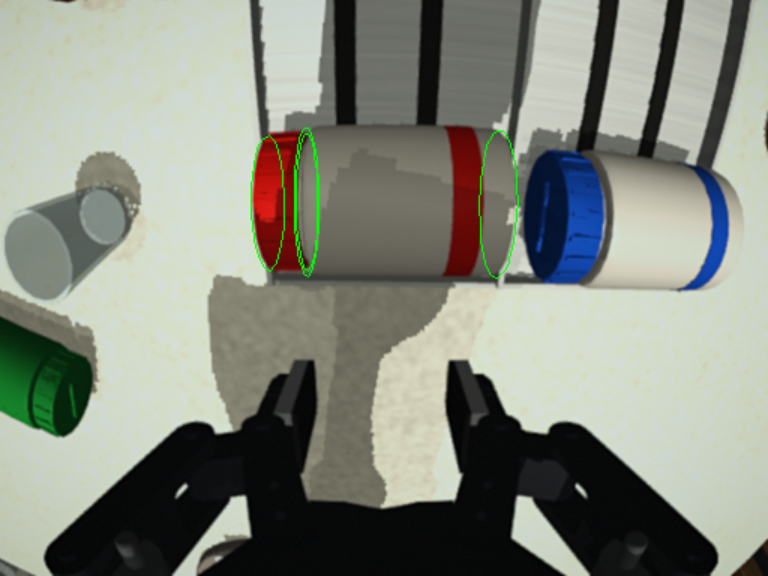

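Call:
drive_tool --commands '[{"linear": [-0.008, 0, 0.01], "dr": [0, 0, 0], "jaw": 0.45}, {"linear": [0, 0, 0.024], "dr": [0, -0.5, 0], "jaw": 0.45}, {"linear": [0.002, 0, 0.024], "dr": [0, -0.5, 0], "jaw": 0.45}, {"linear": [0, 0, 0], "dr": [0, 0, 0], "jaw": 0.45}]'

```text
clock: 3.42
tcp_pos: [0.3982, -0.044, 0.0532]
orientation: [3.117, 0.213, -0.223]
contact_force: [0.2, -0.3, -0.0]
grip_width: 0.0469
```

```bash
python3 st.py
```

```text
t 3.42 tcp [ 0.3982 -0.044   0.0532] rel jar0 -0.0593 0.0003
tool in mill axes
 [[ 0.99   0.003 -0.142]
 [ 0.003 -1.     0.   ]
 [-0.142 -0.001 -0.99 ]]
J [-0.313  0.409  0.309  2.247 -0.174  0.653 -1.307] F [ 0.18 -0.33 -0.02] w 0.0469
```

Reach is fine. Down another 29 mm, then a look.

Call:
drive_tool --commands '[{"linear": [0.002, 0, 0.015], "dr": [0, 0, 0], "jaw": 0.45}, {"linear": [0.002, 0, 0.012], "dr": [0, 0, 0], "jaw": 0.45}, {"linear": [0, 0, 0], "dr": [0, 0, 0], "jaw": 0.45}]'

```text
clock: 3.8
tcp_pos: [0.4, -0.0438, 0.0263]
orientation: [3.118, 0.213, -0.215]
contact_force: [-0.7, -0.3, -0.0]
grip_width: 0.0466
```

```bash
python3 st.py;  python3 - <<'E'
from h import *
for n in ("wrist","side"):
    cv2.imwrite(f"pics/{n}3.png",cv2.cvtColor(viewer.grab_frame(n),cv2.COLOR_RGB2BGR))
s=cv2.imread("pics/side3.png")
cv2.imwrite("pics/s3.png",cv2.resize(s[130:250,220:350],None,fx=5,fy=5,interpolation=3))
E
```

```text
t 3.8 tcp [ 0.4    -0.0438  0.0263] rel jar0 -0.0574 0.0003
tool in mill axes
 [[ 0.991  0.003 -0.137]
 [ 0.003 -1.     0.   ]
 [-0.137 -0.001 -0.991]]
J [-0.29   0.466  0.284  2.255 -0.204  0.584 -1.282] F [-0.7  -0.31 -0.03] w 0.0466
```

View pics/wrist3.png

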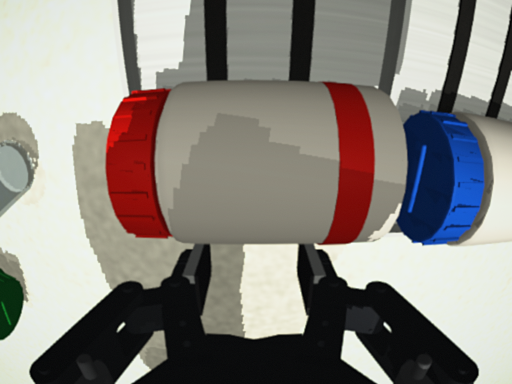

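View pics/s3.png

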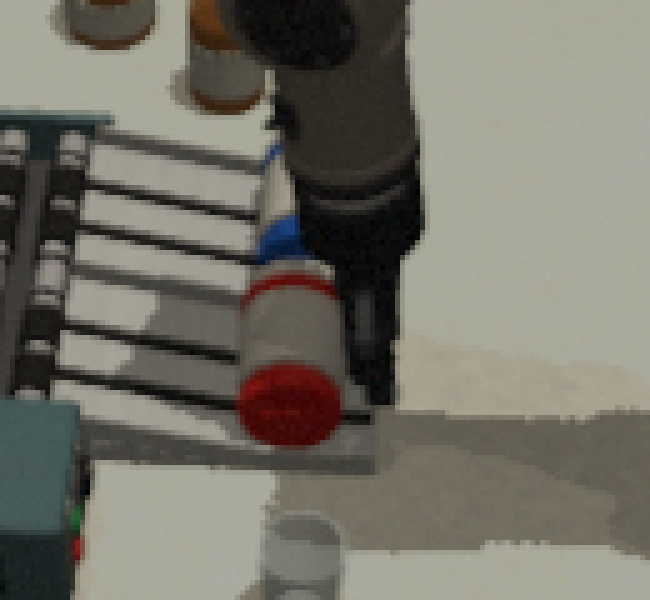

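Call:
drive_tool --commands '[{"linear": [0.003, 0, -0.0005], "dr": [0, 1, 0], "jaw": 0.45}, {"linear": [0.004, 0, -0.0005], "dr": [0, 1, 0], "jaw": 0.45}, {"linear": [0.004, 0, -0.0005], "dr": [0, 1, 0], "jaw": 0.45}, {"linear": [0.004, 0, -0.0005], "dr": [0, 1, 0], "jaw": 0.45}, {"linear": [0.004, 0, -0.0005], "dr": [0, 1, 0], "jaw": 0.45}, {"linear": [0.004, 0, -0.0005], "dr": [0, 1, 0], "jaw": 0.45}]'

```text
clock: 4.65
tcp_pos: [0.4235, -0.0408, 0.0284]
orientation: [3.133, 0.213, -0.043]
contact_force: [-7.3, -1.5, 4.4]
grip_width: 0.0472
```

```bash
python3 st.py;  python3 - <<'E'
from h import *
for n in ("wrist",):
    cv2.imwrite(f"pics/{n}4.png",cv2.cvtColor(viewer.grab_frame(n),cv2.COLOR_RGB2BGR))
E
```

```text
t 4.65 tcp [ 0.4235 -0.0408  0.0284] rel jar0 -0.0337 0.0002
tool in mill axes
 [[ 1.     0.003 -0.027]
 [ 0.003 -1.     0.001]
 [-0.027 -0.001 -1.   ]]
J [-0.267  0.439  0.258  2.279 -0.235  0.476 -1.255] F [-7.32 -1.53  4.42] w 0.0472
```

View pics/wrist4.png

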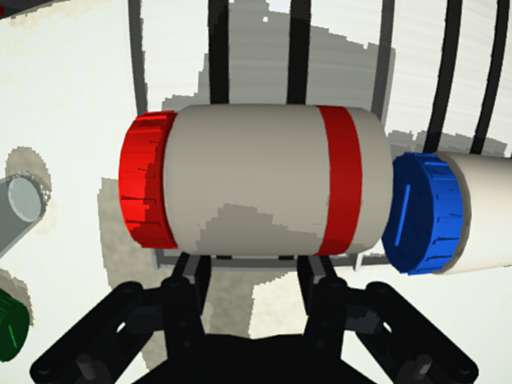

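Call:
drive_tool --commands '[{"linear": [0.004, 0, 0.0005], "dr": [0, 1.2, 0], "jaw": 0.45}, {"linear": [0.005, 0, 0.0005], "dr": [0, 1.2, 0], "jaw": 0.45}, {"linear": [0.005, 0, 0.0005], "dr": [0, 1.2, 0], "jaw": 0.45}, {"linear": [0.005, 0, 0.0005], "dr": [0, 1.2, 0], "jaw": 0.45}, {"linear": [0.005, 0, 0.0005], "dr": [0, 1.2, 0], "jaw": 0.45}]'

```text
clock: 5.32
tcp_pos: [0.4325, -0.0389, 0.0229]
orientation: [-3.124, -0.208, -0.086]
contact_force: [-5.7, -1.1, 3.2]
grip_width: 0.0469
```

```bash
python3 st.py;  python3 - <<'E'
from h import *
for n in ("wrist",):
    cv2.imwrite(f"pics/{n}5.png",cv2.cvtColor(viewer.grab_frame(n),cv2.COLOR_RGB2BGR))
E
```

```text
t 5.33 tcp [ 0.4325 -0.0389  0.0229] rel jar0 -0.0246 0.0009
tool in mill axes
 [[ 0.998  0.     0.055]
 [-0.    -1.     0.005]
 [ 0.055 -0.005 -0.998]]
J [-0.223  0.43   0.21   2.316 -0.279  0.362 -1.213] F [-5.74 -1.08  3.22] w 0.0469
```

View pics/wrist5.png

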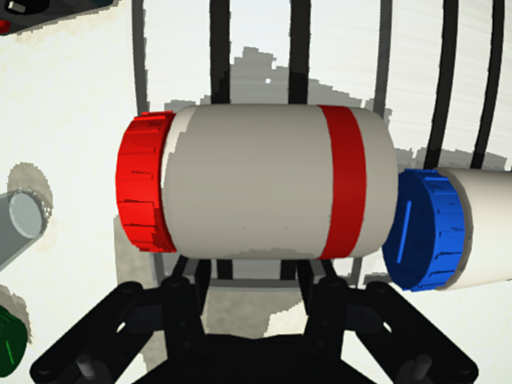

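Call:
drive_tool --commands '[{"linear": [0.007, 0, -0.002], "dr": [0, 0.3, 0], "jaw": 0.45}, {"linear": [0.007, 0, -0.002], "dr": [0, 0.3, 0], "jaw": 0.45}, {"linear": [0.007, 0, -0.002], "dr": [0, 0.3, 0], "jaw": 0.45}, {"linear": [0.007, 0, -0.002], "dr": [0, 0.3, 0], "jaw": 0.45}]'

```text
clock: 5.88
tcp_pos: [0.4492, -0.0362, 0.03]
orientation: [-3.121, -0.205, -0.09]
contact_force: [-6.4, -1.3, 3.1]
grip_width: 0.0469
```

```bash
python3 st.py
```

```text
t 5.88 tcp [ 0.4492 -0.0362  0.03  ] rel jar0 -0.0077 0.0014
tool in mill axes
 [[ 0.998 -0.001  0.058]
 [-0.002 -1.     0.009]
 [ 0.058 -0.009 -0.998]]
J [-0.231  0.431  0.218  2.28  -0.275  0.396 -1.223] F [-6.42 -1.29  3.1 ] w 0.0469
```

Call:
drive_tool --commands '[{"linear": [0.008, 0, -0.001], "dr": [0, 0.2, 0], "jaw": 0.45}, {"linear": [0.008, 0, -0.001], "dr": [0, 0.2, 0], "jaw": 0.45}, {"linear": [0.008, 0, -0.001], "dr": [0, 0.2, 0], "jaw": 0.45}, {"linear": [0.008, 0, -0.001], "dr": [0, 0.2, 0], "jaw": 0.45}, {"linear": [0.008, 0, -0.001], "dr": [0, 0.2, 0], "jaw": 0.45}, {"linear": [0.008, 0, -0.001], "dr": [0, 0.2, 0], "jaw": 0.45}]'

```text
clock: 6.62
tcp_pos: [0.4822, -0.0307, 0.0351]
orientation: [-3.117, -0.204, -0.081]
contact_force: [-6.8, -0.4, 3.2]
grip_width: 0.0468
```

```bash
python3 st.py;  python3 - <<'E'
from h import *
for n in ("wrist",):
    cv2.imwrite(f"pics/{n}6.png",cv2.cvtColor(viewer.grab_frame(n),cv2.COLOR_RGB2BGR))
E
```

```text
t 6.62 tcp [ 0.4822 -0.0307  0.0351] rel jar0 0.0257 0.0024
tool in mill axes
 [[ 0.999 -0.002  0.053]
 [-0.003 -1.     0.013]
 [ 0.053 -0.013 -0.999]]
J [-0.241  0.458  0.227  2.202 -0.271  0.455 -1.237] F [-6.81 -0.43  3.2 ] w 0.0468
```

View pics/wrist6.png

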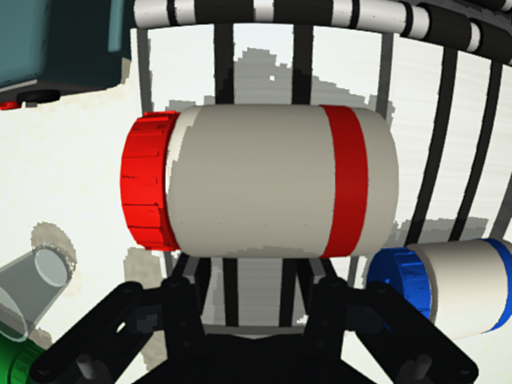

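Call:
drive_tool --commands '[{"linear": [0.008, 0.0006, -0.001], "dr": [0, 0.3, 0], "jaw": 0.45}, {"linear": [0.008, 0.0006, -0.001], "dr": [0, 0.3, 0], "jaw": 0.45}, {"linear": [0.008, 0.0006, -0.0015], "dr": [0, 0.3, 0], "jaw": 0.45}, {"linear": [0.008, 0.0006, -0.0015], "dr": [0, 0.3, 0], "jaw": 0.45}, {"linear": [0.008, 0.0006, -0.0015], "dr": [0, 0.3, 0], "jaw": 0.45}, {"linear": [0.008, 0.0006, -0.0015], "dr": [0, 0.3, 0], "jaw": 0.45}, {"linear": [0.008, 0.0006, -0.0015], "dr": [0, 0.3, 0], "jaw": 0.45}]'

```text
clock: 7.55
tcp_pos: [0.525, -0.0294, 0.0441]
orientation: [-3.112, -0.199, -0.1]
contact_force: [-6.7, -0.9, 3.5]
grip_width: 0.0466
```

```bash
python3 st.py;  python3 - <<'E'
from h import *
for n in ("wrist",):
    cv2.imwrite(f"pics/{n}7.png",cv2.cvtColor(viewer.grab_frame(n),cv2.COLOR_RGB2BGR))
E
```

```text
t 7.55 tcp [ 0.525  -0.0294  0.0441] rel jar0 0.0683 -0.002
tool in mill axes
 [[ 0.998 -0.004  0.065]
 [-0.006 -1.     0.017]
 [ 0.065 -0.017 -0.998]]
J [-0.236  0.486  0.232  2.111 -0.272  0.508 -1.241] F [-6.74 -0.88  3.52] w 0.0466
```

View pics/wrist7.png

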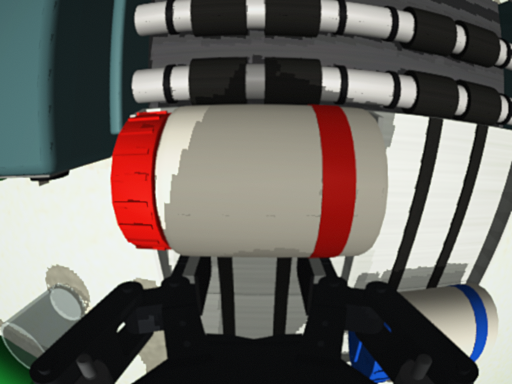

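Call:
drive_tool --commands '[{"linear": [0.008, 0.0001, -0.0015], "dr": [0, 0.3, 0], "jaw": 0.45}, {"linear": [0.008, 0.0001, -0.0015], "dr": [0, 0.3, 0], "jaw": 0.45}, {"linear": [0.008, 0.0001, -0.0015], "dr": [0, 0.3, 0], "jaw": 0.45}, {"linear": [0.008, 0.0001, -0.0015], "dr": [0, 0.3, 0], "jaw": 0.45}, {"linear": [0.008, 0.0001, -0.0015], "dr": [0, 0.3, 0], "jaw": 0.45}]'

```text
clock: 8.22
tcp_pos: [0.5578, -0.0259, 0.0524]
orientation: [-3.109, -0.197, -0.121]
contact_force: [-6.5, -1.0, 3.7]
grip_width: 0.0471
```

```bash
python3 st.py;  python3 - <<'E'
from h import *
for n in ("wrist",):
    cv2.imwrite(f"pics/{n}8.png",cv2.cvtColor(viewer.grab_frame(n),cv2.COLOR_RGB2BGR))
E
```

```text
t 8.22 tcp [ 0.5578 -0.0259  0.0524] rel jar0 0.1013 -0.0029
tool in mill axes
 [[ 0.997 -0.006  0.079]
 [-0.007 -1.     0.018]
 [ 0.079 -0.019 -0.997]]
J [-0.238  0.506  0.237  2.043 -0.273  0.543 -1.249] F [-6.54 -1.03  3.69] w 0.0471
```

View pics/wrist8.png

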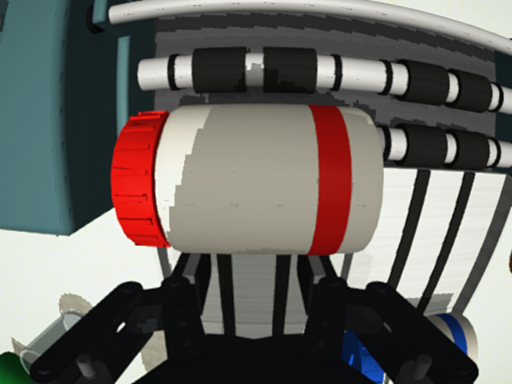

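Call:
drive_tool --commands '[{"linear": [0.007, 0, -0.001], "dr": [0, 0, 0], "jaw": 0.45}, {"linear": [0.007, 0, -0.001], "dr": [0, 0, 0], "jaw": 0.45}, {"linear": [0.006, 0, 0], "dr": [0, 0, 0], "jaw": 0.45}]'

```text
clock: 8.65
tcp_pos: [0.5793, -0.0233, 0.0563]
orientation: [-3.109, -0.197, -0.125]
contact_force: [-0.2, 0.0, 0.6]
grip_width: 0.0469
```

```bash
python3 st.py;  python3 - <<'E'
from h import *
for n in ("wrist",):
    cv2.imwrite(f"pics/{n}9.png",cv2.cvtColor(viewer.grab_frame(n),cv2.COLOR_RGB2BGR))
E
```

```text
t 8.65 tcp [ 0.5793 -0.0233  0.0563] rel jar0 0.123 -0.0031
tool in mill axes
 [[ 0.997 -0.006  0.081]
 [-0.007 -1.     0.018]
 [ 0.081 -0.019 -0.997]]
J [-0.242  0.525  0.241  1.993 -0.272  0.573 -1.257] F [-0.19  0.02  0.63] w 0.0469
```

View pics/wrist9.png

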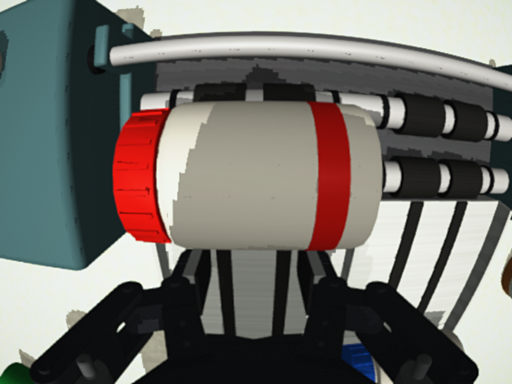

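Call:
drive_tool --commands '[{"linear": [0, 0, 0], "dr": [0, 0, 0], "jaw": 0.45}, {"linear": [0, 0, 0], "dr": [0, 0, 0], "jaw": 0.45}, {"linear": [0, 0, 0], "dr": [0, 0, 0], "jaw": 0.45}, {"linear": [0, 0, 0], "dr": [0, 0, 0], "jaw": 0.45}]'

```text
clock: 9.2
tcp_pos: [0.5815, -0.0228, 0.0568]
orientation: [-3.109, -0.198, -0.13]
contact_force: [-0.4, 0.3, -0.1]
grip_width: 0.0469
```

```bash
python3 st.py;  python3 - <<'E'
from h import *
for n in ("wrist",):
    cv2.imwrite(f"pics/{n}10.png",cv2.cvtColor(viewer.grab_frame(n),cv2.COLOR_RGB2BGR))
E
```

```text
t 9.2 tcp [ 0.5815 -0.0228  0.0568] rel jar0 0.1252 -0.0029
tool in mill axes
 [[ 0.996 -0.005  0.085]
 [-0.006 -1.     0.018]
 [ 0.085 -0.018 -0.996]]
J [-0.242  0.526  0.241  1.991 -0.272  0.571 -1.257] F [-0.38  0.31 -0.11] w 0.0469
```

View pics/wrist10.png

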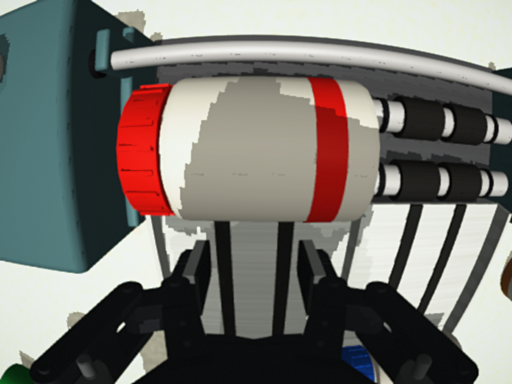

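Call:
drive_tool --commands '[{"linear": [-0.012, 0, -0.004], "dr": [0, 0, 0], "jaw": 0.45}, {"linear": [-0.015, 0, -0.02], "dr": [0, 0, 0], "jaw": 0.45}, {"linear": [-0.015, 0, -0.03], "dr": [0, 0, 0], "jaw": 0.45}, {"linear": [-0.01, 0, -0.04], "dr": [0, 0, 0], "jaw": 0.45}, {"linear": [0, 0, -0.04], "dr": [0, 0, 0], "jaw": 0.45}, {"linear": [0, 0, 0], "dr": [0, 0, 0], "jaw": 0.45}, {"linear": [0, 0, 0], "dr": [0, 0, 0], "jaw": 0.45}]'

```text
clock: 10.12
tcp_pos: [0.5108, -0.0345, 0.1884]
orientation: [-3.108, -0.196, -0.122]
contact_force: [0.3, -0.6, -0.6]
grip_width: 0.0469
```

```bash
python3 st.py;  python3 - <<'E'
from h import *
for n in ("wrist","side"):
    cv2.imwrite(f"pics/{n}11.png",cv2.cvtColor(viewer.grab_frame(n),cv2.COLOR_RGB2BGR))
s=cv2.imread("pics/side11.png")
cv2.imwrite("pics/s11.png",cv2.resize(s[100:270,150:350],None,fx=3.5,fy=3.5,interpolation=3))
c=viewer.calibration('wrist'); im=cv2.imread("pics/wrist11.png"); t=np.linspace(0,2*np.pi,40)
for j,x,y,z in((0,0,.064,.066),(1,-.189,-.06,.04)):
  for e,R in((-.052,.034),(.034,.034),(.052,.031)):
    P=np.c_[x+R*np.cos(t),y+0*t+e,z+R*np.sin(t)]
    cv2.polylines(im,[proj(c,mill2w([.6485,-.078,.135],P),True).round().astype(int)],True,(0,255,0),1)
cv2.imwrite("pics/wrist11o.png",cv2.resize(im,None,fx=1.5,fy=1.5))
E
```

```text
t 10.12 tcp [ 0.5108 -0.0345  0.1884] rel jar0 0.0536 -0.0052
tool in mill axes
 [[ 0.997 -0.006  0.08 ]
 [-0.008 -1.     0.02 ]
 [ 0.08  -0.02  -0.997]]
J [-0.325  0.224  0.333  2.057 -0.143  0.8   -1.351] F [ 0.25 -0.59 -0.63] w 0.0469
```

View pics/wrist11o.png

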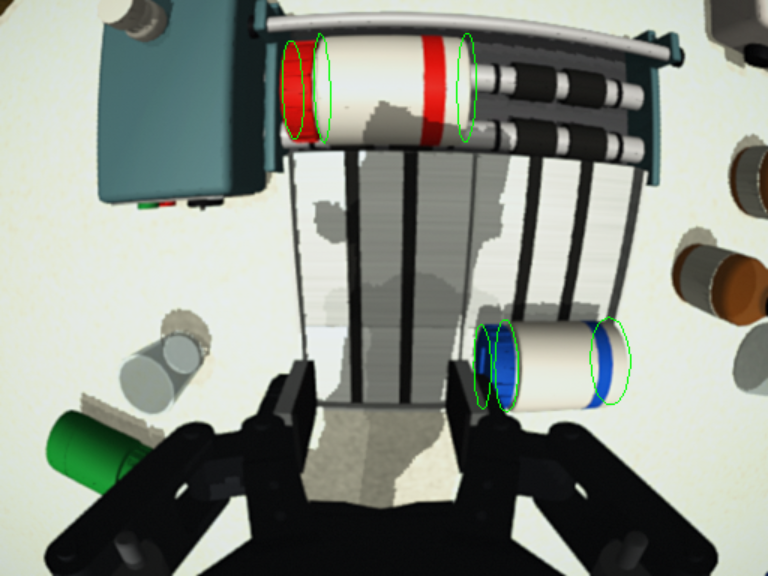

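View pics/s11.png

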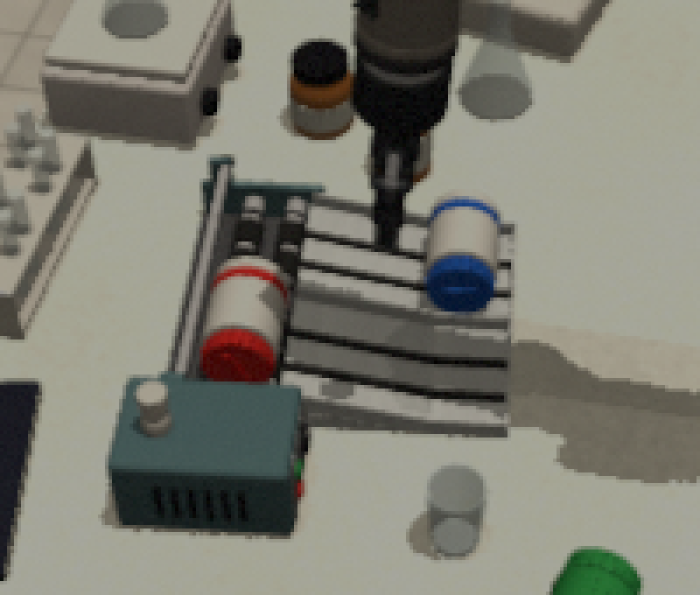

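The red jar is seated between the rollers and the seated-pose overlay matches to within a few pixels. The blue jar is on its original spot and the fingers are clear of everything, so I am handing in.

```bash
python3 -c "
from bench import job
print(job.hand_in())"
```

```text
the job is handed in; nothing more can be done
None
```

I pushed the red-lidded jar slowly up its lane with the partly open fingers behind it, and over the front roller. It then dropped by itself into the hollow between the rollers. I backed the fingers off, raised them clear and handed in at about 10.2 s of the 40 s allowed; no verdict is reported.

**Force and contact:** the push stayed at roughly 6–9 N at each check, against the 30 N limit. The force was about zero once the jar was seated and again after I withdrew.

**Last pictures:** the red jar lies in line with the rollers in front of the bar, matching the predicted seated pose within a few pixels. The blue jar still matches where I measured it at the start. The beaker, the vial and the other things in view look undisturbed by eye. I did not measure them, and the spatula was out of the last views.

**Disagreement:** my first fit of the mill with its height left free came out 7 mm low. I fixed it at bench level, which left residuals of a few pixels. The red jar's height came out at 39.7 mm from three views, against the stated 40 mm.

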